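# Spin-test the antenna-wire reels and scrap the one that binds

## Task

One of the three yellow wire reels on the radio desk has a wheel that binds on its spindle. First give the wheel of each reel a spin by pushing its red knob round, then put the reel that binds into the blue scrap bin and leave the two good ones standing on the desk where they were.

Things in the scene. Friction and masses are not known exactly. Their poses are not given: they have to be found in the camera images.
- reel_a_grip (a point): Loose wire reel, 0.6 kg: steel foot disc (diameter 100 mm, 8 thick), upright spindle fixed to it, topped by a smooth black round grip (diameter 18, from 62 to 115 mm above the desk); a yellow wheel (diameter 80, top at 38 mm) turns on the spindle. This point: on the spindle axis, mid-grip, 92 mm above the foot's underside; z up, x towards the white dash on the foot's edge.
- reel_b_grip (a point): Reel b, same build and same reference point as reel a. The wheel of every reel carries one upright red knob (diameter 14 mm, 32 mm from the spindle axis, from 38 to 62 mm above the desk); it lies in the direction of the reel's x axis turned by the wheel's joint value.
- reel_c_grip (a point): Reel c, same build and same reference point as reel a. The wheel of every reel carries one upright red knob (diameter 14 mm, 32 mm from the spindle axis, from 38 to 62 mm above the desk); it lies in the direction of the reel's x axis turned by the wheel's joint value.
- reel_a_wheel (a joint): Turn of the wheel of reel a, rad, counter-clockwise from above positive, near 0 at the start. A good wheel turns without limit, with next to no force, and coasts on after a brisk push on its knob; a binding one drags and stops dead within 0.35 rad (20 degrees) either way of 0, and a harder push then turns or slides the whole reel, foot and all.
- reel_b_wheel (a joint): Turn of the wheel of reel b, rad, counter-clockwise from above positive, near 0 at the start. A good wheel turns without limit, with next to no force, and coasts on after a brisk push on its knob; a binding one drags and stops dead within 0.35 rad (20 degrees) either way of 0, and a harder push then turns or slides the whole reel, foot and all.
- reel_c_wheel (a joint): Turn of the wheel of reel c, rad, counter-clockwise from above positive, near 0 at the start. A good wheel turns without limit, with next to no force, and coasts on after a brisk push on its knob; a binding one drags and stops dead within 0.35 rad (20 degrees) either way of 0, and a harder push then turns or slides the whole reel, foot and all.
- bin: Scrap bin: blue open-topped plastic box fixed to the desk, 170 x 170 mm outside, 70 mm high, walls and floor 5 mm. Origin at the centre of its underside, on the desk; x and y along its sides, z up.
There are look-alikes about, which are no part of the job. Leave any green or purple look-alike of the part that bears reel_b_grip alone.

How it is judged:
On the way:
1. the wheel of every reel has been pushed round (a good one by 0.5 rad or more, the binding one by 0.2 rad or more) while the binding reel still stands on the desk, outside the bin (((value of joint reel_a_wheel between -0.45 and 0.45 rad and (value of joint reel_a_wheel above 0.2 rad or value of joint reel_a_wheel below -0.2 rad) and height (world z) of reel_a_grip below 0.11 m and horizontal distance between reel_a_grip and bin above 0.12 m and (value of joint reel_b_wheel above 0.5 rad or value of joint reel_b_wheel below -0.5 rad) and (value of joint reel_c_wheel above 0.5 rad or value of joint reel_c_wheel below -0.5 rad)) or (value of joint reel_b_wheel between -0.45 and 0.45 rad and (value of joint reel_b_wheel above 0.2 rad or value of joint reel_b_wheel below -0.2 rad) and height (world z) of reel_b_grip below 0.11 m and horizontal distance between reel_b_grip and bin above 0.12 m and (value of joint reel_a_wheel above 0.5 rad or value of joint reel_a_wheel below -0.5 rad) and (value of joint reel_c_wheel above 0.5 rad or value of joint reel_c_wheel below -0.5 rad)) or (value of joint reel_c_wheel between -0.45 and 0.45 rad and (value of joint reel_c_wheel above 0.2 rad or value of joint reel_c_wheel below -0.2 rad) and height (world z) of reel_c_grip below 0.11 m and horizontal distance between reel_c_grip and bin above 0.12 m and (value of joint reel_a_wheel above 0.5 rad or value of joint reel_a_wheel below -0.5 rad) and (value of joint reel_b_wheel above 0.5 rad or value of joint reel_b_wheel below -0.5 rad)))), for 0.1 s.
At the end, for the whole second after the job is handed in: The binding reel (its wheel turned less than 0.45 rad) is down on the bin floor, its grip point within 60 mm of the bin centre along each side and under 112 mm high; both good reels, wheels turned over 0.5 rad, stand upright within 10 degrees and within 60 mm of where they began (((value of joint reel_a_wheel between -0.45 and 0.45 rad and x of reel_a_grip in the frame of bin between -0.06 and 0.06 m and y of reel_a_grip in the frame of bin between -0.06 and 0.06 m and z of reel_a_grip in the frame of bin below 0.112 m and (value of joint reel_b_wheel above 0.5 rad or value of joint reel_b_wheel below -0.5 rad) and distance of each of reel_b_grip, reel_c_grip from where it was at the start of the episode below 0.06 m and angle between each of reel_b_grip, reel_c_grip's own z axis and vertical below 0.17 rad and (value of joint reel_c_wheel above 0.5 rad or value of joint reel_c_wheel below -0.5 rad)) or (value of joint reel_b_wheel between -0.45 and 0.45 rad and x of reel_b_grip in the frame of bin between -0.06 and 0.06 m and y of reel_b_grip in the frame of bin between -0.06 and 0.06 m and z of reel_b_grip in the frame of bin below 0.112 m and (value of joint reel_a_wheel above 0.5 rad or value of joint reel_a_wheel below -0.5 rad) and distance of each of reel_a_grip, reel_c_grip from where it was at the start of the episode below 0.06 m and angle between each of reel_a_grip, reel_c_grip's own z axis and vertical below 0.17 rad and (value of joint reel_c_wheel above 0.5 rad or value of joint reel_c_wheel below -0.5 rad)) or (value of joint reel_c_wheel between -0.45 and 0.45 rad and x of reel_c_grip in the frame of bin between -0.06 and 0.06 m and y of reel_c_grip in the frame of bin between -0.06 and 0.06 m and z of reel_c_grip in the frame of bin below 0.112 m and (value of joint reel_a_wheel above 0.5 rad or value of joint reel_a_wheel below -0.5 rad) and distance of each of reel_a_grip, reel_b_grip from where it was at the start of the episode below 0.06 m and angle between each of reel_a_grip, reel_b_grip's own z axis and vertical below 0.17 rad and (value of joint reel_b_wheel above 0.5 rad or value of joint reel_b_wheel below -0.5 rad)))); the robot touches nothing.
It also fails if it takes over 58 s, if anything falls off the work surface, if the arm or the gripper's body presses on something with over 40 N, if the wrist force passes 120 N, or if a joint passes its speed limit or range.

## Robot

A 6-joint arm with a two-finger parallel gripper is mounted at the origin on the work surface. World frame = base frame: x ahead of the robot, y to its left, z up, the work surface at z = 0. Lengths are in m, angles in rad, forces in N, time in s.
With the tool pointing down it reaches from about 0.35 to 0.775 m from the base axis. Payload 5.5 kg.
Tool frame: the origin (TCP) lies at the very end of the fingers, on their centre line; the grasp point (between the pads) lies 19 mm behind it (env.grip_depth is the distance from the TCP to the grasp point, in m); z points along the fingers, y is the direction in which the jaws open and shut (so a half turn about z gives the same grasp; the last joint's range is limited). The gripper opens to 85 mm and grips with 20 to 120 N. Pads are 22 mm wide; open, the fingers measure 114 mm over their backs; the gripper's body (76 mm by 85 mm) begins 54 mm behind the grasp point. The pads swing forward as they close: fully open they stand 13 mm farther back than shut.
Start: joints at [-1.298, 0.313, 0.046, 1.304, 0, 1.431], TCP at [0.231, -0.527, 0.231] pointing down, gripper open.
Joint ranges: [-2.76, 2.76], [-0.86, 1.69], [-1.03, 1.26], [-2.2, 2.34], [-1.47, 1.5], [-3.14, 3.14]. Speed limits (rad/s): [2.57, 2.57, 3.14, 3.14, 3.14, 3.14].

## Interface

Orientations are given as a unit quaternion [w, x, y, z].
In Python, from workcell import env gives the robot as it stands.
- The arm moves only by the tool step_arm, never from a script. Its argument "series" is a list of rows, each a list of 3 entries, a list of its own where there are three numbers: the shift along the world's x, y, z in cm, then the turn about the world's z in rad, then the closure in counts, from 0 (fully open) to 255 (shut). A call has 1 to 5 rows; each row is the pose to reach, as a shift and turn from the pose measured when the call began; what a row does not reach only later rows make up. A row lasts 1/8 s, in which the tool goes at most 62.5 mm and 10.7 degrees, less where a joint would pass 70% of its speed; a pose out of reach is approached as far as the arm can. A call with a gripper value outside its range is refused whole. The fingers move at their own pace and stop on an object; "newtons" is the grip in N (left out, the last holds). Time passes only in rows, so rows that repeat a pose let the fingers close. It gives the time, the measured TCP pose, the force and the opening at its end, in the units of the state.
- env.get_state(): the state, without advancing time (a new reading comes with each control period).
- env.read_camera(name): name is "scene" or "top" or "wrist"; returns a dict with "frame" (400x640x3 uint8, red, green, blue), "vertical_fov" (degrees; the focal length in pixels is half the picture's height over the tangent of half this angle, whatever the lens; pixels are square), "cx", "cy" (the principal point, pixels), "camera_from_world" (4x4, takes a point from world to camera coordinates). Camera axes: x right, y down, z forward; pixel columns grow to the right and rows downward; lengths in m; the calibration is good to about 2 mm. A picture is of the moment at which its call begins. There is no depth.
- env.hand_in(): hands the job in, once; it reports no verdict.
The state is a dict: "clock": time; "joint_pos": joint angles; "qvel": joint speeds; "tau": joint torques, N m; "tcp_pos": TCP position; "orientation": TCP orientation; "wrist_force": force on the tool from outside, world axes, zero at the start; "ft_torque": the same for the moment, N m; "finger_gap": finger opening in m.
Only numpy, scipy, OpenCV 4.12 (cv2) and the standard library are available. Lean on these libraries where they do the work, as an engineer would, in place of code of your own. Each camera call takes 0.05 s, during which the arm holds its last target.

## Working session

There is one attempt and no reset: what is moved stays moved. The work goes in short steps, Python scripts to look and compute and a tool call to move; the robot and the scene stay as the last step left them, time stands still between calls to the robot, and variables do not carry over. Pictures are saved under pics/ and viewed, and the job is handed in when it is done.

Besides the shell and the picture viewer there is one more tool, called after "Request:" as name([rows], argument=value, ...), one row to a line, values as JSON. step_arm: Moves the arm, as the interface text tells. Its arguments: {"type":"object","properties":{"series":{"type":"array"},"newtons":{"type":"number"}},"required":["series"]}

```bash
ls; mkdir -p pics; cat > h.py <<'E'
import numpy as np, cv2
from workcell import env
def cam(n,f=None):
    c=env.read_camera(n)
    if f: cv2.imwrite(f'pics/{f}.png',c['frame'][:,:,::-1])
    return c
def ray(c,u,v,z):
    f=200/np.tan(np.radians(c['vertical_fov'])/2)
    T=np.array(c['camera_from_world']);R=T[:3,:3];o=-R.T@T[:3,3]
    d=R.T@np.array([(u-c['cx'])/f,(v-c['cy'])/f,1])
    return o+d*(z-o[2])/d[2]
def proj(c,p):
    f=200/np.tan(np.radians(c['vertical_fov'])/2)
    q=np.array(c['camera_from_world'])@np.append(p,1)
    return q[0]/q[2]*f+c['cx'],q[1]/q[2]*f+c['cy']
E
python3 - <<'E'
from h import *
for n in ['scene','top','wrist']:
    c=cam(n,n+'0'); T=np.array(c['camera_from_world']); print(n,c['vertical_fov'],-T[:3,:3].T@T[:3,3],T[2,:3])
print(env.get_state())
E
```

```text
pics
scene 50.36318898543659 [1.2075487  0.12775996 0.67128895] [-0.77393118 -0.12610325 -0.62058722]
top 57.526900897501775 [ 0.3644523  -0.00320337  1.14848088] [ 9.75338596e-02  4.27690530e-04 -9.95232115e-01]
wrist 62.33554229016236 [ 0.30805023 -0.49277216  0.37335087] [-0.29651266 -0.12755833 -0.94647193]
{'clock': 0.15, 'joint_pos': array([-1.29759874e+00,  3.13842492e-01,  4.52744126e-02,  1.30360613e+00,
       -2.48795055e-05,  1.43121918e+00]), 'qvel': array([-7.82720808e-05, -2.53787493e-03,  2.89364765e-03, -6.50356647e-04,
       -1.54758080e-04,  2.79502423e-04]), 'tau': array([ 1.87013095e-03, -4.81067455e+01,  2.98812675e+01,  1.40089996e-02,
       -1.22697857e-04,  1.53222902e-05]), 'tcp_pos': array([ 0.23055841, -0.52634899,  0.23061951]), 'orientation': array([-6.86574457e-04,  9.78777386e-01,  2.04925240e-01, -5.84061283e-05]), 'wrist_force': array([ 0.14037848, -0.92529303,  0.27340931]), 'ft_torque': array([-0.02065431,  0.01730215,  0.09852014]), 'finger_gap': 0.08552430905315297}
```

View pics/top0.png

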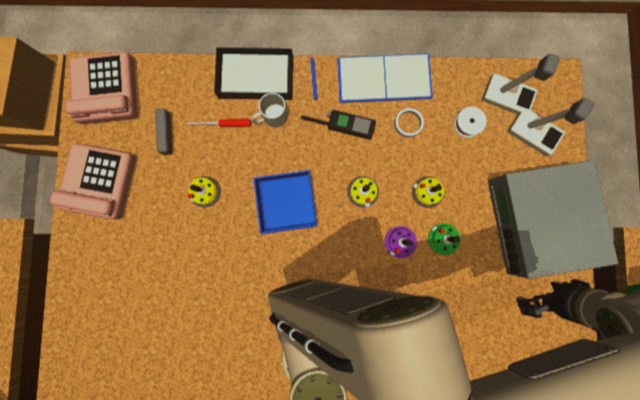

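View pics/scene0.png

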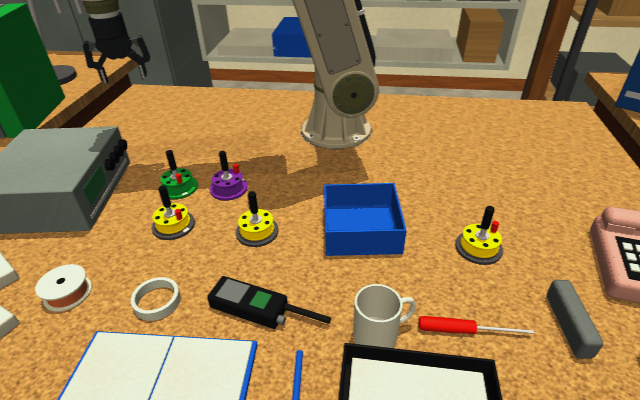

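View pics/wrist0.png

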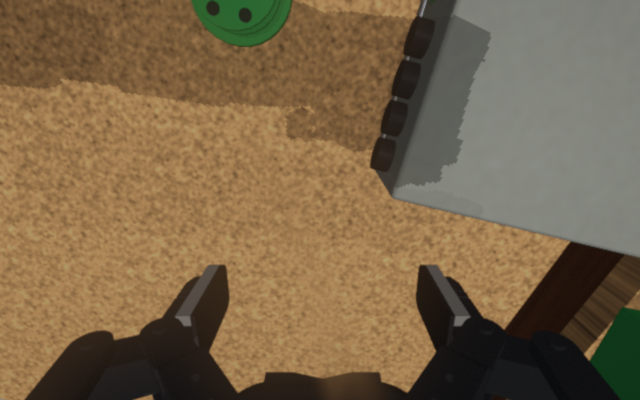

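Candidates in the top view: yellow reels at (203,191), (364,191) and (430,191) are wanted. Purple (401,241) and green (445,239) are look-alikes to leave alone, and the white spool at (471,122) is unrelated. Next is a close crop and a measurement.

```bash
cat >> h.py <<'E'
def reels(c,ztop=0.038):
    hsv=cv2.cvtColor(c['frame'],cv2.COLOR_RGB2HSV)
    m=cv2.inRange(hsv,(25,180,90),(34,255,255))
    m=cv2.morphologyEx(m,cv2.MORPH_CLOSE,np.ones((5,5)))
    n,l,s,ce=cv2.connectedComponentsWithStats(m)
    out=[]
    for i in range(1,n):
        if s[i,4]<150: continue
        cn,_=cv2.findContours((l==i).astype('uint8'),cv2.RETR_EXTERNAL,2)
        (x,y),r=cv2.minEnclosingCircle(max(cn,key=len))
        # red knob near
        rm=cv2.inRange(hsv,(0,170,80),(6,255,255))|cv2.inRange(hsv,(172,170,80),(180,255,255))
        yy,xx=np.nonzero(rm); k=np.hypot(xx-x,yy-y)<r+8
        out.append((x,y,r,xx[k].mean() if k.any() else None,yy[k].mean() if k.any() else None,k.sum()))
    return out
E
python3 - <<'E'
from h import *
c=cam('top'); im=c['frame'][:,:,::-1]
for r in reels(c):
    p=ray(c,r[0],r[1],0.03)
    print(np.round(r,1),p.round(3))
    if r[3]:
        k=ray(c,r[3],r[4],0.055); print('  knob',k.round(3),np.degrees(np.arctan2(k[1]-p[1],k[0]-p[0])))
hsv=cv2.cvtColor(c['frame'],cv2.COLOR_RGB2HSV)
m=cv2.inRange(hsv,(105,150,60),(125,255,255));m[:,:245]=0;m[:,325:]=0;m[:165]=0;m[240:]=0
y,x=np.nonzero(m);b=cv2.minAreaRect(np.c_[x,y].astype('float32'));print(b,[ray(c,*q,0.07).round(3) for q in cv2.boxPoints(b)],ray(c,*b[0],.07))
A=[cv2.resize(im[160:225,x-32:x+33],(260,260),interpolation=2) for x in (203,364,430)]
B=[cv2.resize(im[205:270,x-32:x+33],(260,260),interpolation=2) for x in (286,401,445)]
cv2.imwrite('pics/crop0.png',np.vstack([np.hstack(A),np.hstack(B)]))
E
```

```text
[201.8 190.7  13.9 189.7 195.8  11. ] [0.494 0.367 0.03 ]
  knob [0.475 0.395 0.055] 124.56500813457758
[363.5 190.5  13.5 367.2 199.6   5. ] [ 0.502 -0.132  0.03 ]
  knob [ 0.471 -0.14   0.055] -164.67306812441254
[429.7 191.1  14.  422.4 185.2   8. ] [ 0.503 -0.337  0.03 ]
  knob [ 0.517 -0.307  0.055] 63.701478549754285
((284.4054870605469, 201.56478881835938), (55.474788665771484, 56.3970947265625), 82.14668273925781) [array([0.53 , 0.204, 0.07 ]), array([0.556, 0.037, 0.07 ]), array([0.392, 0.012, 0.07 ]), array([0.367, 0.176, 0.07 ])] [0.46039073 0.10746953 0.07      ]
```

View pics/crop0.png

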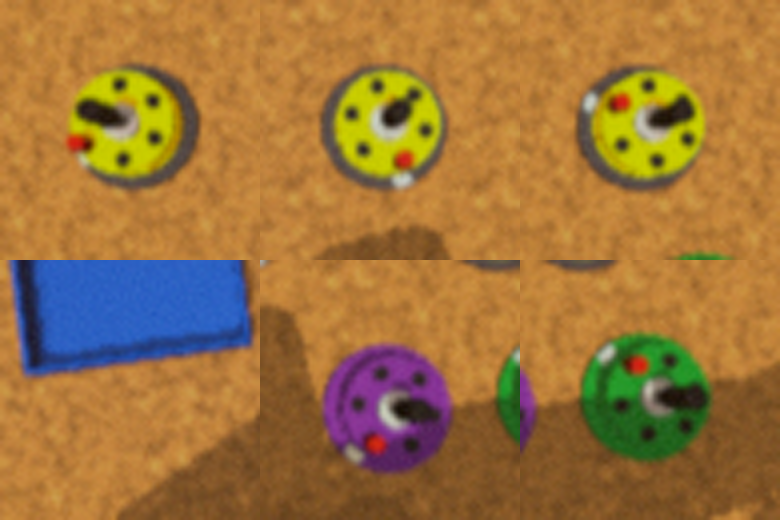

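Crop shows all three yellow reels clearly, with a red knob beside each white dash (knobs at about 125°, −165° and 64°). The look-alikes are the purple and green ones in the bottom row. I start with the right reel.

Request:
step_arm([
  [[5,4.7,0],0.17,255],
  [[10,9.4,0],0.34,255],
  [[15,14,-1],0.51,255],
  [[20,18.7,-3],0.68,255],
  [[25,23.5,-5],0.68,255],
], newtons=30)

```text
clock: 0.82
tcp_pos: [0.4563, -0.3146, 0.1905]
orientation: [-0.0, 0.854, 0.52, -0.0]
wrist_force: [-0.5, -0.4, 0.0]
finger_gap: 0.0002
```

Request:
step_arm([
  [[2.7,2.4,0],0,255],
  [[2.7,2.4,-5],0,255],
  [[2.7,2.4,-10],0,255],
  [[2.7,2.4,-10],0,255],
])

```text
clock: 1.32
tcp_pos: [0.4803, -0.2879, 0.0866]
orientation: [-0.004, 0.854, 0.52, -0.002]
wrist_force: [0.8, 0.4, 1.4]
finger_gap: 0.0
```

```bash
python3 - <<'E'
from h import *
print(env.get_state()['tcp_pos'])
c=cam('wrist','w1');c=cam('scene')
cv2.imwrite('pics/s1.png',cv2.resize(c['frame'][120:280,80:320,::-1],(720,480)))
E
```

```text
[ 0.48034709 -0.28791169  0.08662886]
```

View pics/w1.png

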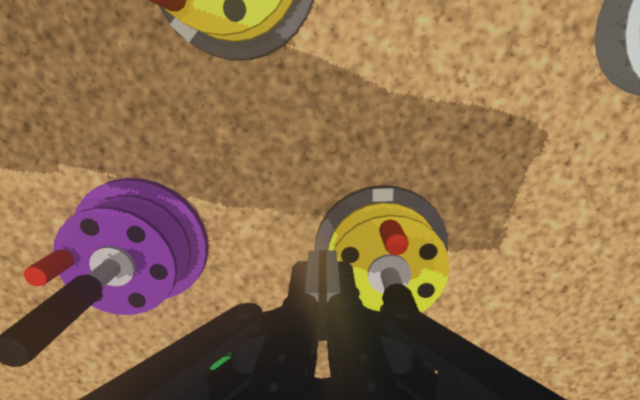

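View pics/s1.png

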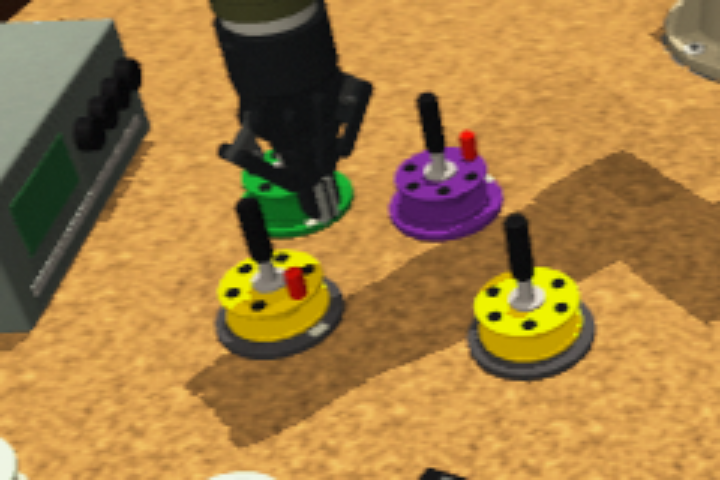

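Wrist view: knob top at about (399,245), dash at (383,195), closed fingertips at (322,255), all clear of the grip. I'll refine with the ray.

```bash
python3 - <<'E'
from h import *
c=cam('wrist')
print('knob',ray(c,399,245,.062),'dash',ray(c,383,195,.008), 'tcp proj',proj(c,env.get_state()['tcp_pos']))
E
```

```text
knob [ 0.52250453 -0.31334724  0.062     ] dash [ 0.52780584 -0.30171611  0.008     ] tcp proj (np.float64(322.6114721157666), np.float64(269.73896934631114))
```

Request:
step_arm([
  [[0.2,0.4,-3.6],0,255],
  [[0.2,0.4,-3.6],0,255],
  [[1.8,-0.5,-3.6],0,255],
  [[3.1,-1.3,-3.6],0,255],
  [[4.4,-2.0,-3.6],0,255],
])

```text
clock: 2.1
tcp_pos: [0.5288, -0.3122, 0.0591]
orientation: [0.002, 0.854, 0.52, 0.001]
wrist_force: [-1.8, 2.6, 1.5]
finger_gap: 0.0001
```

```bash
python3 - <<'E'
from h import *
c=cam('wrist','w2');c=cam('scene')
cv2.imwrite('pics/s2.png',cv2.resize(c['frame'][120:280,80:320,::-1],(720,480)))
E
```

```text
(no output)
```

View pics/w2.png

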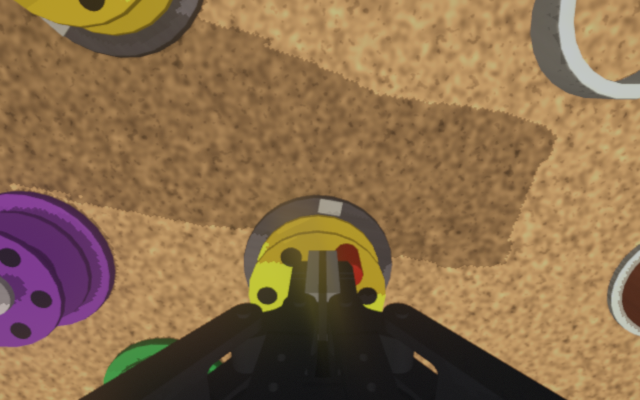

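View pics/s2.png

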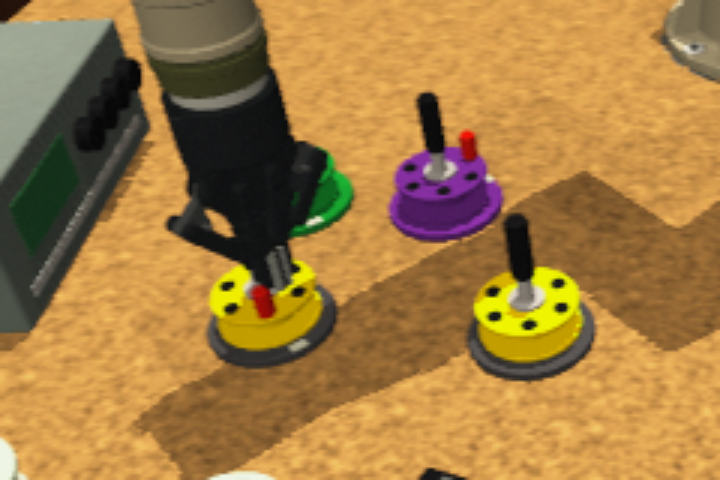

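Knob is at (348,265), right against the finger, and the foot seems to have shifted slightly, so this reel may bind. I'll back off and look.

Request:
step_arm([
  [[-1.3,1.2,0],0,255],
  [[-1.7,2,5],0,255],
  [[-1.7,3,9],0,255],
  [[-1.7,5,11],0,255],
])

```text
clock: 2.7
tcp_pos: [0.5141, -0.2644, 0.1737]
orientation: [0.006, 0.855, 0.519, 0.002]
wrist_force: [0.1, -0.0, 0.1]
finger_gap: 0.0
```

```bash
cat > look.py <<'E'
import sys
from h import *
c=cam('top'); im=c['frame'][:,:,::-1]
for r in reels(c):
    p=ray(c,r[0],r[1],0.03); print(np.round(r,1),p.round(3))
    if r[3]:
        k=ray(c,r[3],r[4],0.055); print('  knob',k.round(3),np.degrees(np.arctan2(k[1]-p[1],k[0]-p[0])))
A=[cv2.resize(im[160:225,x-32:x+33],(260,260),interpolation=2) for x in (203,364,430)]
d=cam('scene')['frame'][:,:,::-1]
B=[cv2.resize(d[190:270,x-60:x+60],(390,260)) for x in (480,215)]
cv2.imwrite(f'pics/{sys.argv[1]}.png',np.vstack([np.hstack(A),np.hstack(B)]))
E
python3 look.py l1
```

```text
[201.9 190.6  13.9 189.8 195.6   9. ] [0.494 0.367 0.03 ]
  knob [0.476 0.395 0.055] 123.82247194313258
[363.1 190.4  13.3 367.3 200.    7. ] [ 0.502 -0.131  0.03 ]
  knob [ 0.47  -0.141  0.055] -162.89267668716033
```

View pics/l1.png

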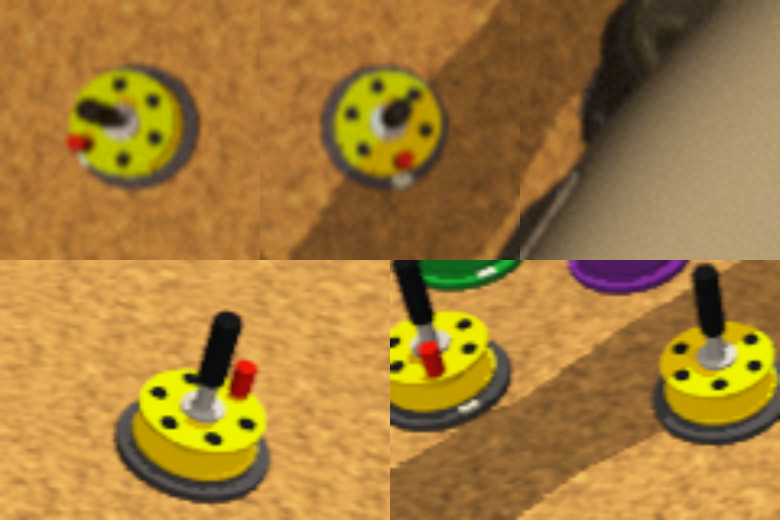

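Request:
step_arm([
  [[-0.9,1.5,0],-0.17,255],
  [[-1.8,3.5,0],-0.34,255],
  [[-2.7,5.5,-1],-0.51,255],
  [[-3.6,7.5,-4],-0.68,255],
  [[-3.6,8.4,-7],-0.81,255],
])

```text
clock: 3.42
tcp_pos: [0.4775, -0.1786, 0.1032]
orientation: [0.007, 0.99, 0.14, -0.0]
wrist_force: [-0.8, 0.5, -0.2]
finger_gap: -0.0
```

```bash
python3 - <<'E'
from h import *
print(env.get_state()['tcp_pos'])
c=cam('wrist','w3');c=cam('scene')
cv2.imwrite('pics/s3.png',cv2.resize(c['frame'][120:280,80:320,::-1],(720,480)))
E
```

```text
[ 0.47753819 -0.17862569  0.10324074]
```

View pics/w3.png

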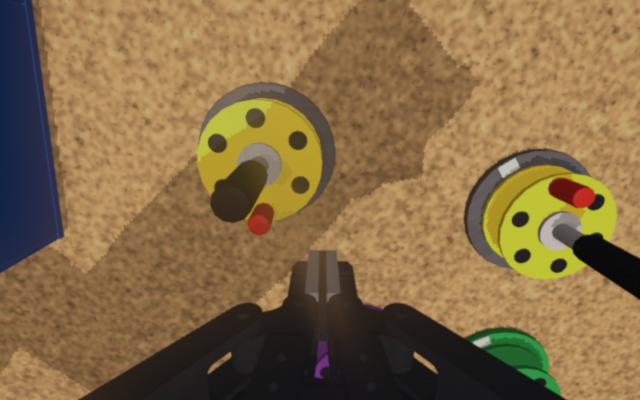

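View pics/s3.png

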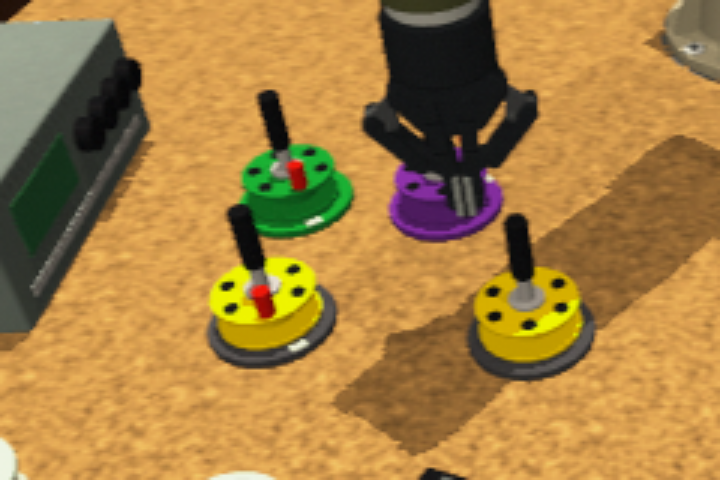

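```bash
python3 - <<'E'
from h import *
c=cam('wrist')
def rep(n,ce,k,d=None):
    C=ray(c,*ce,.038);K=ray(c,*k,.062);a=np.degrees(np.arctan2(*(K-C)[[1,0]]))
    print(n,C.round(3),K.round(3),np.linalg.norm((K-C)[:2]),a)
    if d: D=ray(c,*d,.008);print('dash',D.round(3),np.degrees(np.arctan2(*(D-C)[[1,0]])),np.linalg.norm((D-C)[:2]))
rep('R',(560,230),(583,196),(509,167)); rep('M',(258,163),(259,223))
E
```

```text
R [ 0.513 -0.336  0.038] [ 0.542 -0.316  0.062] 0.03435781624381195 34.86564737953301
dash [ 0.542 -0.301  0.008] 51.11661002703159 0.04483963635426463
M [ 0.501 -0.128  0.038] [ 0.472 -0.139  0.062] 0.030963582247942198 -158.38216729701412
```

R's knob now sits about 17° clockwise of its dash and the foot moved about 9 mm, so R looks like the binder. M's knob is at (259,223) in the wrist view. Next I push M.

Request:
step_arm([
  [[0,0,-5],0,255],
  [[0,0,-5.3],0,255],
  [[-0.4,1.2,-5.3],0,255],
  [[-0.9,2.6,-5.3],0,255],
  [[-1.4,4,-5.3],0,255],
])

```text
clock: 4.2
tcp_pos: [0.4632, -0.1377, 0.0509]
orientation: [0.006, 0.99, 0.144, -0.001]
wrist_force: [-0.3, 0.1, -0.4]
finger_gap: -0.0
```

Request:
step_arm([
  [[0,0,0],0,255],
  [[0.5,-1,0],0,255],
  [[0.5,-1,5],0,255],
  [[0.5,-1,9],0,255],
])

```text
clock: 4.7
tcp_pos: [0.469, -0.149, 0.1424]
orientation: [0.007, 0.99, 0.143, -0.0]
wrist_force: [0.4, -0.3, -0.1]
finger_gap: 0.0002
```

```bash
python3 - <<'E'
from h import *
print(env.get_state()['tcp_pos'])
c=cam('wrist','w4');c=cam('scene')
cv2.imwrite('pics/s4.png',cv2.resize(c['frame'][120:280,80:320,::-1],(720,480)))
E
```

```text
[ 0.46902479 -0.1489624   0.142414  ]
```

View pics/w4.png

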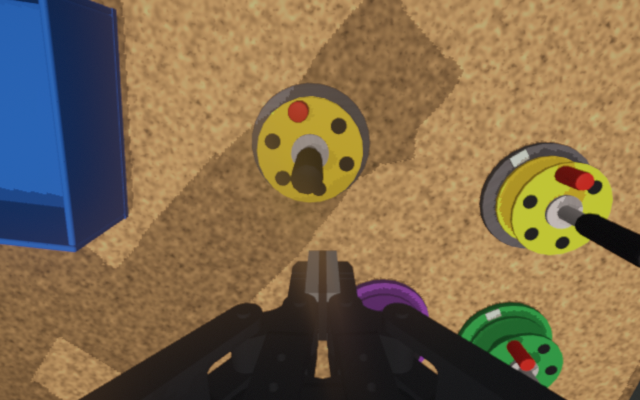

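View pics/s4.png

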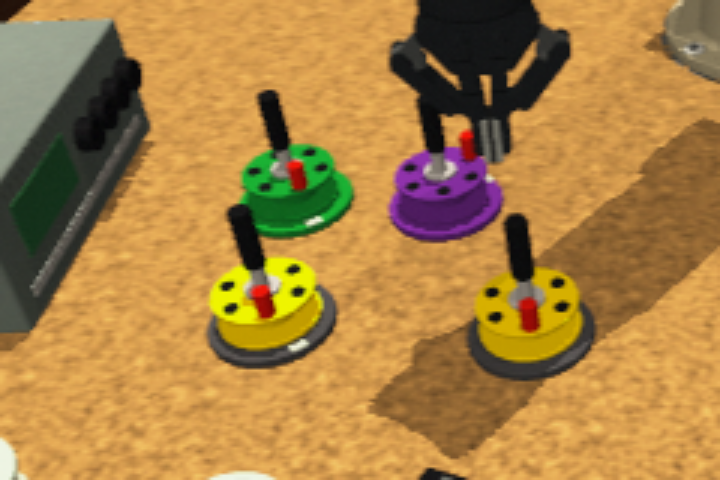

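M spun freely (knob went half way round, foot unmoved). Next is the left reel.

Request:
step_arm([
  [[0,3,3],0.18,255],
  [[0,8,4],0.36,255],
  [[0,13,4],0.54,255],
  [[0,18,4],0.72,255],
  [[0,23,4],0.9,255],
])

```text
clock: 5.42
tcp_pos: [0.4724, 0.0806, 0.1852]
orientation: [0.007, 0.827, 0.562, 0.007]
wrist_force: [0.2, 0.7, 0.5]
finger_gap: 0.0001
```

Request:
step_arm([
  [[-0.5,5,0],0.18,255],
  [[-1,10,0],0.36,255],
  [[-1.5,15,0],0.54,255],
  [[-2,20,0],0.72,255],
  [[-2.5,25,0],0.9,255],
])

```text
clock: 6.05
tcp_pos: [0.448, 0.332, 0.1844]
orientation: [0.003, 0.498, 0.867, 0.009]
wrist_force: [1.2, -0.6, -0.4]
finger_gap: -0.0002
```

```bash
python3 - <<'E'
from h import *
s=env.get_state();print(s['tcp_pos'],2*np.arctan2(s['orientation'][2],s['orientation'][1]),s['joint_pos'])
c=cam('wrist','w5')
E
python3 look.py l5
```

```text
[0.44797528 0.3319843  0.18441649] 2.0979809453774863 [ 0.49178658  0.28140158 -0.11362178  1.15693185  0.00368572  1.53543301]
[430.4 188.   14.  427.4 176.7  11. ] [ 0.513 -0.339  0.03 ]
  knob [ 0.544 -0.323  0.055] 27.558628748364765Traceback (most recent call last):
  File "look.py", line 5, in <module>
    p=ray(c,r[0],r[1],0.03); print(np.round(r,1),p.round(3))
                                   ~~~~~~~~^^^^^
    return _wrapfunc(a, 'round', decimals=decimals, out=out)
    return _wrapit(obj, method, *args, **kwds)
    result = getattr(arr, method)(*args, **kwds)
TypeError: unsupported operand type(s) for *: 'NoneType' and 'float'
```

View pics/w5.png

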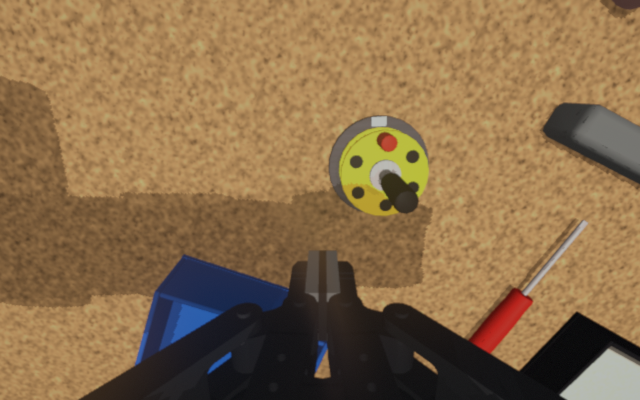

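```bash
python3 - <<'E'
from h import *
c=cam('wrist')
C=ray(c,384,175,.038);K=ray(c,390,143,.062)
print(C,K,np.degrees(np.arctan2(*(K-C)[[1,0]])))
a=np.radians(121);u=np.array([np.cos(a),np.sin(a)]);T=np.array([np.sin(a),-np.cos(a)])
p=env.get_state()['tcp_pos'];C[:2]=(C[:2]+[.494,.367])/2
print((C[:2]+.036*u-.04*T-p[:2])*100,T*4.2)
E
```

```text
[0.49520454 0.37190743 0.038     ] [0.47716045 0.39909826 0.062     ] 123.56862556641914
[-0.5795264   4.74884513] [3.60010266 2.16315991]
```

Request:
step_arm([
  [[-0.6,4.8,0],0,255],
  [[-0.6,4.8,-5],0,255],
  [[-0.6,4.8,-10],0,255],
  [[-0.6,4.8,-13.4],0,255],
  [[-0.6,4.8,-13.4],0,255],
])

```text
clock: 6.82
tcp_pos: [0.4399, 0.3772, 0.0468]
orientation: [0.002, 0.501, 0.865, 0.005]
wrist_force: [-0.3, -1.6, 0.2]
finger_gap: 0.0
```

Request:
step_arm([
  [[1.2,0.7,0],0,255],
  [[2.4,1.4,0],0,255],
  [[3.7,2.2,0],0,255],
  [[3.7,2.2,0],0,255],
])

```text
clock: 7.32
tcp_pos: [0.4801, 0.4004, 0.049]
orientation: [0.003, 0.501, 0.865, 0.008]
wrist_force: [0.0, -0.6, 0.1]
finger_gap: 0.0001
```

Request:
step_arm([
  [[-1,-0.6,0],0,255],
  [[-1,-0.6,5],0,255],
  [[-1,-0.6,10],0,255],
  [[-1,-2,14],0,255],
])

```text
clock: 7.82
tcp_pos: [0.4694, 0.3805, 0.1917]
orientation: [0.003, 0.501, 0.865, 0.008]
wrist_force: [0.1, -0.2, -0.3]
finger_gap: -0.0001
```

```bash
sed -i 's/print(np.round(r,1),p.round(3))/print(r[:3],p.round(3))/' look.py; python3 look.py l6;python3 - <<'E'
from h import *
c=cam('wrist','w6');print(env.get_state()['clock'])
E
```

```text
(430.4032287597656, 188.12672424316406, 13.951750755310059) [ 0.512 -0.339  0.03 ]
  knob [ 0.544 -0.323  0.055] 27.3011580957409
(363.29998779296875, 190.6999969482422, 13.228100776672363) [ 0.501 -0.131  0.03 ]
  knob [ 0.479 -0.155  0.055] -134.04136492689167
(198.5, 193.5, 12.747649192810059) [0.485 0.377 0.03 ]
  knob [0.505 0.336 0.055] -64.21159742247272
7.975
```

View pics/w6.png

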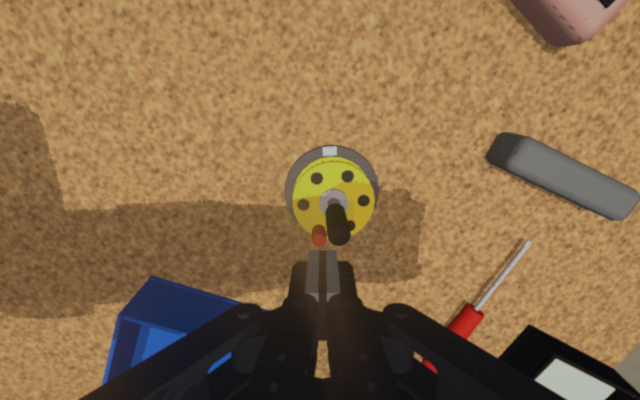

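View pics/l6.png

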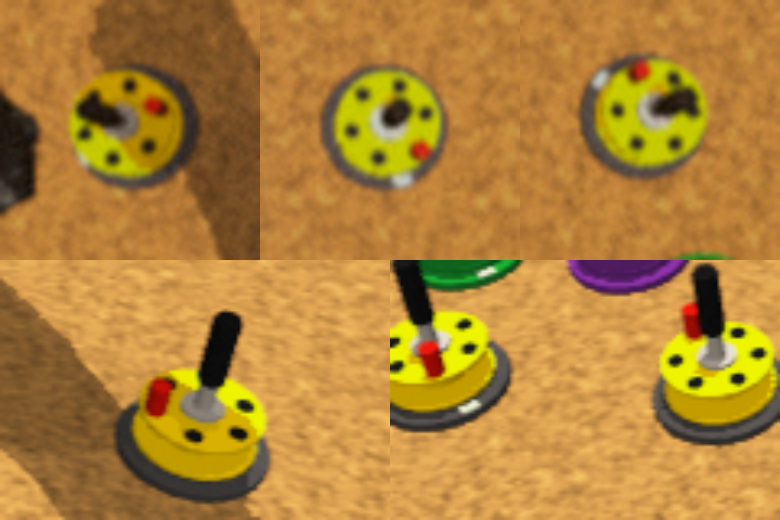

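L spun freely too and M coasted on; R's knob is stuck about 20° from its dash. R is the binding reel. Now I go to R and open the jaws.

Request:
step_arm([
  [[0.3,-5,1.5],0,0],
  [[0.6,-11,2],0,0],
  [[1,-17,2],0,0],
  [[1.4,-23,2],0,0],
  [[1.7,-29,2],0,0],
])

```text
clock: 8.6
tcp_pos: [0.4862, 0.0888, 0.2114]
orientation: [0.004, 0.501, 0.865, 0.01]
wrist_force: [0.7, -1.2, -0.6]
finger_gap: 0.0854
```

Request:
step_arm([
  [[0.5,-6,0],0,0],
  [[1,-12,0],0,0],
  [[1.5,-18,0],0,0],
  [[2,-24,0],0,0],
  [[2.6,-30,0],0,0],
])

```text
clock: 9.22
tcp_pos: [0.5109, -0.2124, 0.2102]
orientation: [0.003, 0.502, 0.865, 0.01]
wrist_force: [0.8, -0.1, 0.6]
finger_gap: 0.0853
```

Request:
step_arm([
  [[0,-5,0],0,0],
  [[0,-9,0],0,0],
  [[0,-9,0],0,0],
])

```text
clock: 9.6
tcp_pos: [0.5096, -0.3044, 0.2083]
orientation: [0.002, 0.503, 0.864, 0.01]
wrist_force: [-0.3, 0.5, -0.2]
finger_gap: 0.0851
```

```bash
python3 - <<'E'
from h import *
s=env.get_state();print(s['clock'],s['tcp_pos'],2*np.arctan2(s['orientation'][2],s['orientation'][1]))
c=cam('wrist','w7');c=cam('scene')
cv2.imwrite('pics/s7.png',cv2.resize(c['frame'][120:280,80:320,::-1],(720,480)))
E
```

```text
9.6 [ 0.5096158  -0.30438772  0.2083149 ] 2.0868709815922584
```

View pics/w7.png

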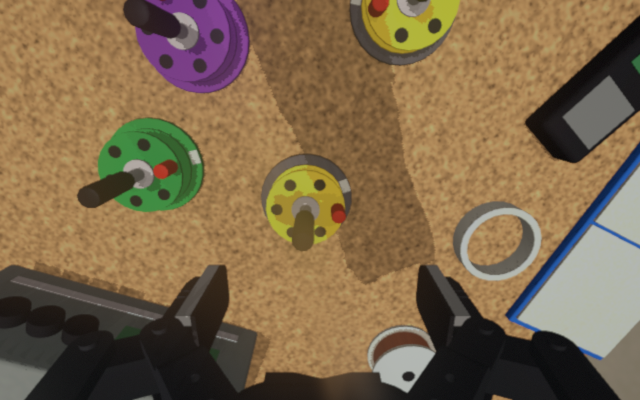

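View pics/s7.png

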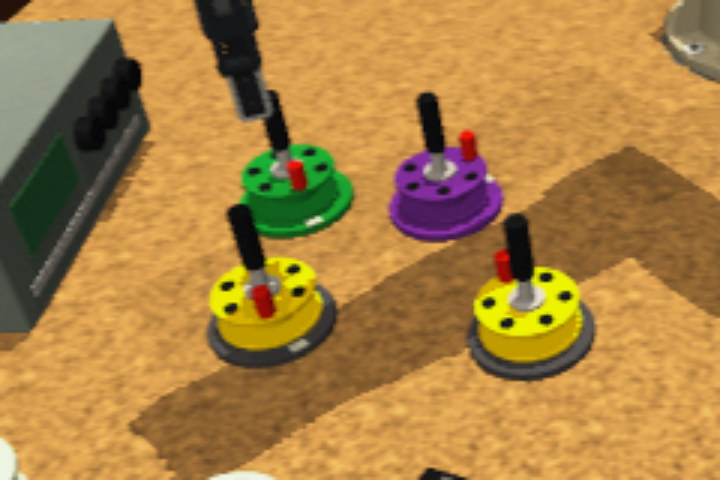

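Wrist view: R's spindle is at (305,207) and its grip top near (303,241), with the knob cw of the dash. I'll measure by rays.

```bash
python3 - <<'E'
from h import *
c=cam('wrist')
print(ray(c,305,207,.038),ray(c,303.5,241,.115), ray(c,338,215,.062), ray(c,345,186,.008))
C=np.array([.512,-.338])
for n in ['top','scene']:
    c=cam(n); print(n,proj(c,[*C,.115]),proj(c,[*C,.062]))
    im=c['frame'][:,:,::-1]; u,v=map(int,proj(c,[*C,.09])); cv2.imwrite(f'pics/g_{n}.png',cv2.resize(im[v-30:v+30,u-30:u+30],(480,480),interpolation=0))
    g=c['frame'].max(2); m=(g<60).astype('uint8');
    for z in (.115,): 
        print([ (int(x),int(y)) for x,y in [proj(c,[*C,z])]])
print(env.get_state()['joint_pos'])
E
```

```text
[ 0.51367601 -0.33404942  0.038     ] [ 0.5151597  -0.33439435  0.115     ] [ 0.54106743 -0.31799243  0.062     ] [ 0.54414835 -0.30143087  0.008     ]
top (np.float64(438.89111595005755), np.float64(184.47607058186628)) (np.float64(433.2230771256683), np.float64(186.88687845499138))
[(438, 184)]
scene (np.float64(159.48107224966122), np.float64(188.65382184121083)) (np.float64(165.31506659360824), np.float64(207.1745171366993))
[(159, 188)]
[-0.67811353  0.35130859  0.04759655  1.265848    0.02037812  0.37117003]
```

View pics/g_scene.png

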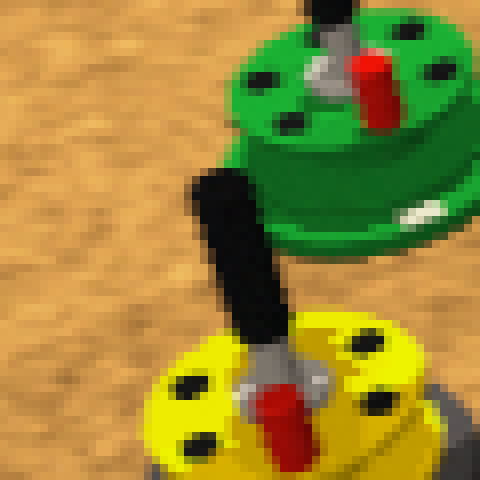

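Request:
step_arm([
  [[0.3,-3.2,0],0,0],
  [[0.3,-3.2,-5],0,0],
  [[0.3,-3.2,-9],0,0],
  [[0.3,-3.2,-13.4],0,0],
  [[0.3,-3.2,-13.4],0,0],
], newtons=70)

```text
clock: 10.48
tcp_pos: [0.5114, -0.3294, 0.0727]
orientation: [-0.002, 0.5, 0.866, 0.011]
wrist_force: [-0.8, -0.3, 0.2]
finger_gap: 0.0852
```

Request:
step_arm([
  [[0,0,0],0,120],
  [[0,0,0],0,180],
  [[0,0,0],0,255],
  [[0,0,0],0,255],
  [[0,0,0],0,255],
], newtons=70)

```text
clock: 11.1
tcp_pos: [0.5116, -0.3298, 0.0733]
orientation: [-0.001, 0.5, 0.866, 0.011]
wrist_force: [-1.2, 0.1, 1.5]
finger_gap: 0.0169
```

```bash
python3 - <<'E'
from h import *
s=env.get_state();print(s['clock'],s['tcp_pos'],s['wrist_force'],s['finger_gap'])
c=cam('scene')
cv2.imwrite('pics/s8.png',cv2.resize(c['frame'][120:280,80:320,::-1],(720,480)))
E
```

```text
11.1 [ 0.51156887 -0.32979134  0.07326115] [-1.17056942  0.10640962  1.53196948] 0.01687591289524589
```

View pics/s8.png

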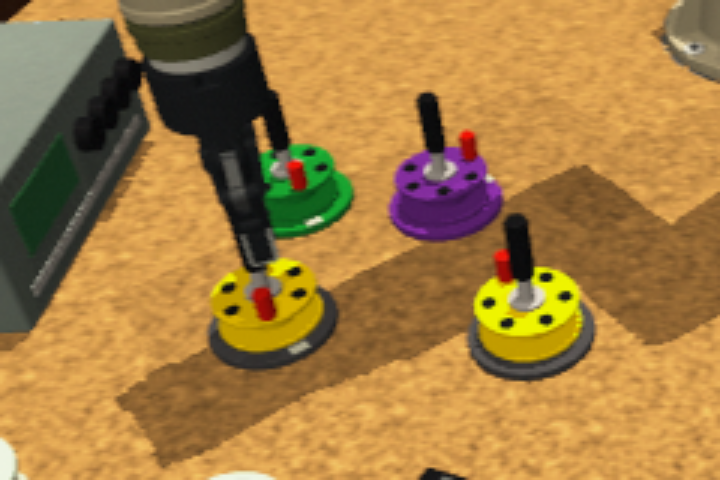

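Gripped (gap 17 mm) but about 6 mm off the pad centre, so I regrasp centred.

Request:
step_arm([
  [[0,0,0],0,100],
  [[0,0,0],0,100],
  [[0.3,-0.8,0],0,100],
  [[0.3,-0.8,0],0,100],
  [[0.3,-0.8,0],0,100],
])

```text
clock: 11.78
tcp_pos: [0.5146, -0.3378, 0.0731]
orientation: [-0.001, 0.5, 0.866, 0.011]
wrist_force: [-0.5, -0.2, 0.5]
finger_gap: 0.0521
```

Request:
step_arm([
  [[0,0,0],0,180],
  [[0,0,0],0,255],
  [[0,0,0],0,255],
  [[0,0,0],0,255],
], newtons=80)

```text
clock: 12.28
tcp_pos: [0.5148, -0.3377, 0.0734]
orientation: [-0.001, 0.5, 0.866, 0.011]
wrist_force: [0.8, 1.8, 2.2]
finger_gap: 0.0164
```

Request:
step_arm([
  [[0,0,2],0,255],
  [[0,0,4],0,255],
  [[0,0,7],0,255],
  [[0,0,10],0,255],
  [[0,0,10],0,255],
])

```text
clock: 12.9
tcp_pos: [0.5156, -0.3386, 0.1747]
orientation: [0.0, 0.5, 0.866, 0.01]
wrist_force: [1.1, 0.3, -4.5]
finger_gap: 0.0161
```

```bash
python3 - <<'E'
from h import *
s=env.get_state();print(s['clock'],s['tcp_pos'],s['wrist_force'],s['finger_gap'])
c=cam('scene')
cv2.imwrite('pics/s9.png',cv2.resize(c['frame'][120:280,80:320,::-1],(720,480)))
E
```

```text
12.9 [ 0.51555263 -0.33863566  0.17472194] [ 1.06625588  0.3394993  -4.47413072] 0.016051715765091474
```

View pics/s9.png

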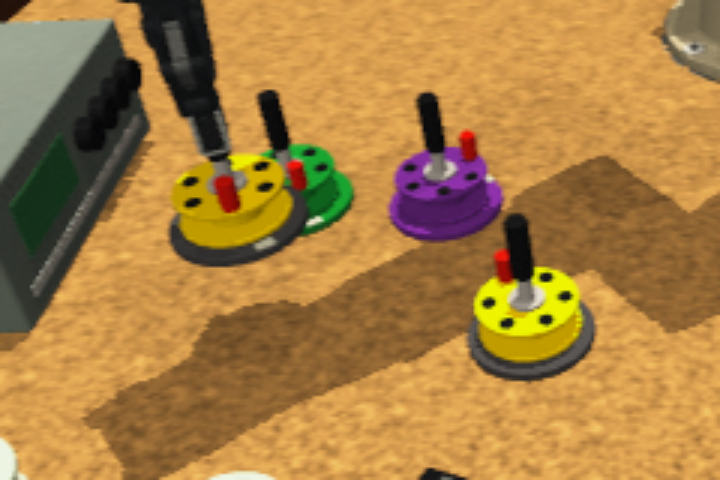

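Reel lifted upright and held. I raise it further to clear M's grip and carry it to the bin.

Request:
step_arm([
  [[0,0,3],0,255],
  [[0,1,6],0,255],
  [[-0.3,4,8],0,255],
  [[-0.6,8,8],0,255],
  [[-1,12,8],0,255],
])

```text
clock: 13.58
tcp_pos: [0.5037, -0.2166, 0.2503]
orientation: [-0.003, 0.501, 0.866, 0.011]
wrist_force: [0.5, 0.3, -4.6]
finger_gap: 0.0161
```

Request:
step_arm([
  [[-0.6,4.5,0],0,255],
  [[-1.2,9,0],0,255],
  [[-1.8,13.5,0],0,255],
  [[-2.4,18,0],0,255],
  [[-3,22,0],0,255],
])

```text
clock: 14.2
tcp_pos: [0.4721, 0.0051, 0.2479]
orientation: [-0.005, 0.501, 0.866, 0.01]
wrist_force: [0.1, -0.3, -4.4]
finger_gap: 0.016
```

Request:
step_arm([
  [[-0.5,4,0],0,255],
  [[-1,8,0],0,255],
  [[-1.5,11,0],0,255],
  [[-1.5,11,0],0,255],
])

```text
clock: 14.7
tcp_pos: [0.4552, 0.1167, 0.2455]
orientation: [-0.007, 0.499, 0.867, 0.009]
wrist_force: [0.2, -0.2, -5.1]
finger_gap: 0.0163
```

```bash
python3 - <<'E'
from h import *
s=env.get_state();print(s['clock'],s['tcp_pos'],s['wrist_force'],s['finger_gap'])
c=cam('top','t10');c=cam('scene','s10')
for d in [(.543,.031),(.377,.184),(.53,.2),(.39,.014)]: print(proj(c,[*d,.07]))
print(proj(c,[.46,.107,.005]))
E
```

```text
14.7 [0.4552214  0.11671415 0.2454931 ] [ 0.20468749 -0.16485177 -5.05995416] 0.016323693100590765
(np.float64(323.0407906709089), np.float64(226.24147040766132))
(np.float64(396.2225205774098), np.float64(184.87291418555242))
(np.float64(404.0729964234876), np.float64(228.49239330227476))
(np.float64(324.4297400164125), np.float64(183.34120600881613))
(np.float64(360.323128574694), np.float64(225.98963480474234))
```

View pics/s10.png

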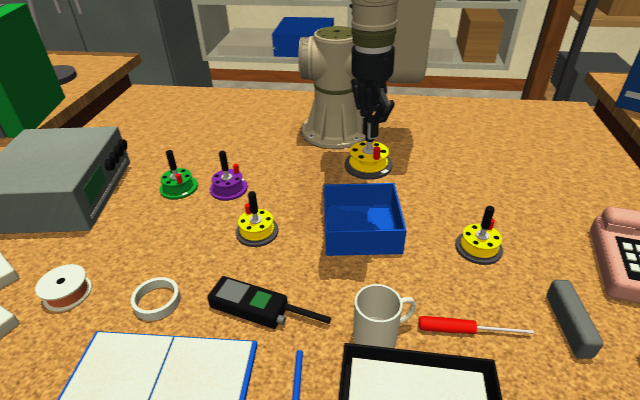

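View pics/t10.png

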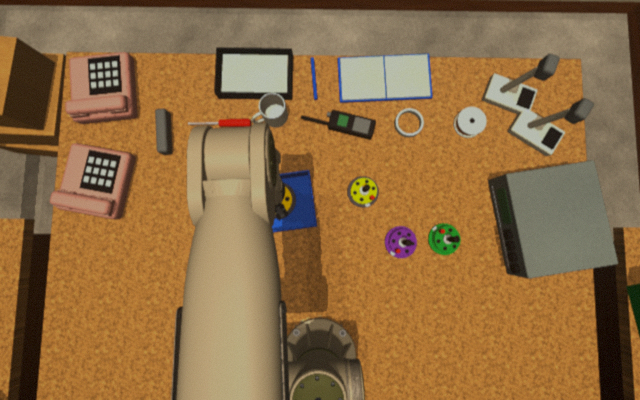

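Scene view: bin rim corners at about (323,185), (396,183), (404,227) and (325,230). I'll triangulate the bin centre.

```bash
python3 - <<'E'
from h import *
c=cam('scene')
P=np.array([ray(c,*q,.07)[:2] for q in [(323,185),(396,183),(404,227),(325,230)]]);print(P.round(3),P.mean(0))
E
```

```text
[[0.397 0.011]
 [0.369 0.183]
 [0.525 0.2  ]
 [0.554 0.037]] [0.461504   0.10787733]
```

Request:
step_arm([
  [[0.6,-0.9,0],0,255],
  [[0.6,-0.9,-4],0,255],
  [[0.6,-0.9,-8],0,255],
  [[0.6,-0.9,-12],0,255],
  [[0.6,-0.9,-14],0,255],
])

```text
clock: 15.48
tcp_pos: [0.4614, 0.104, 0.1039]
orientation: [-0.007, 0.502, 0.865, 0.008]
wrist_force: [0.5, 1.0, -5.4]
finger_gap: 0.0162
```

```bash
python3 - <<'E'
from h import *
s=env.get_state();print(s['clock'],s['tcp_pos'],s['wrist_force'],s['finger_gap'])
c=cam('scene');cv2.imwrite('pics/s11.png',cv2.resize(c['frame'][120:280,260:500,::-1],(720,480)))
E
```

```text
15.475 [0.46137374 0.10404447 0.1038901 ] [ 0.5141723   1.04137659 -5.39665932] 0.01624462195164851
```

View pics/s11.png

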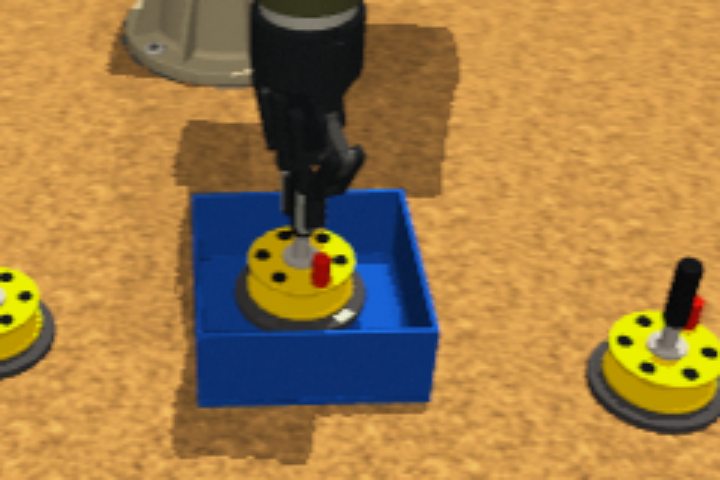

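The reel is inside the bin walls with clearance all round. I lower the remaining 2 cm or so.

Request:
step_arm([
  [[0,0.2,-1],0,255],
  [[0,0.3,-1.8],0,255],
  [[0,0.3,-2.3],0,255],
  [[0,0.3,-2.5],0,255],
  [[0,0.3,-2.5],0,255],
])

```text
clock: 16.15
tcp_pos: [0.4608, 0.1072, 0.078]
orientation: [-0.008, 0.501, 0.865, 0.008]
wrist_force: [-1.6, 0.8, 0.6]
finger_gap: 0.0161
```

Wrist force fell from −5.4 N to about 0, so the reel is resting on the bin floor. Release and rise.

Request:
step_arm([
  [[0,0,0],0,180],
  [[0,0,0],0,100],
  [[0,0,0],0,40],
  [[0,0,0],0,0],
  [[0,0,0],0,0],
])

```text
clock: 16.77
tcp_pos: [0.4609, 0.1072, 0.078]
orientation: [-0.007, 0.501, 0.865, 0.008]
wrist_force: [-0.7, 0.6, -0.2]
finger_gap: 0.0854
```

Request:
step_arm([
  [[0,0,3],0,0],
  [[0,0,8],0,0],
  [[-1,0,13],0,0],
  [[-3,0,18],0,0],
  [[-3,0,18],0,0],
])

```text
clock: 17.4
tcp_pos: [0.4321, 0.1074, 0.2621]
orientation: [-0.004, 0.501, 0.865, 0.01]
wrist_force: [0.6, -0.6, -0.8]
finger_gap: 0.0856
```

```bash
python3 look.py l12; python3 - <<'E'
from h import *
s=env.get_state();print(s['clock'],s['tcp_pos'],s['wrist_force'],s['finger_gap'])
c=cam('scene');cv2.imwrite('pics/s12.png',cv2.resize(c['frame'][120:280,80:530,::-1],(790,281)))
print(proj(c,[.46,.107,.12]))
for r in reels(c): print(np.round(r[:3]),ray(c,r[0],r[1],.03).round(3))
E
```

```text
(363.5, 190.5, 13.509356498718262) [ 0.502 -0.132  0.03 ]
  knob [ 0.479 -0.155  0.055] -134.93012519489852
17.5 [0.43117255 0.10721582 0.25819533] [ 0.75779561 -0.4296836  -1.17457157] 0.08517082547373706
(np.float64(362.4778164107536), np.float64(186.43170305539232))
[370. 217.  13.] [0.454 0.128 0.03 ]
[256. 224.  18.] [ 0.508 -0.129  0.03 ]
[481. 239.  20.] [0.498 0.368 0.03 ]
```

View pics/s12.png

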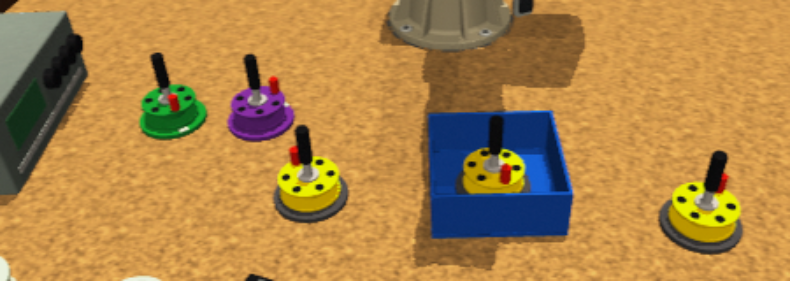

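View pics/l12.png

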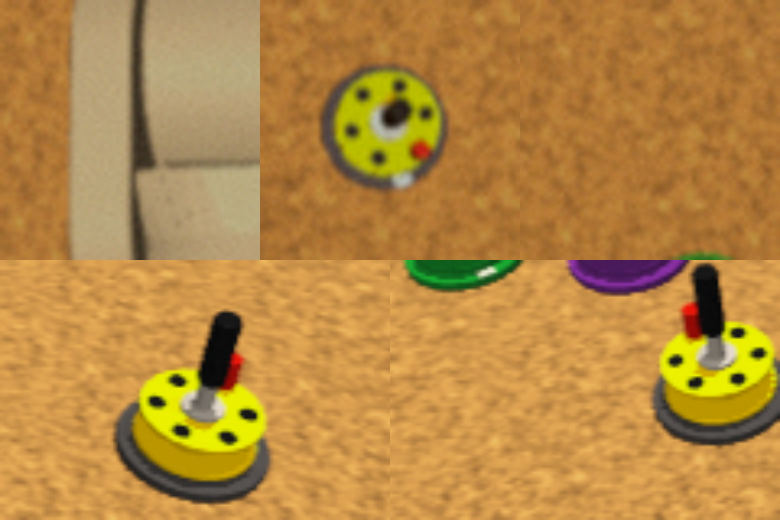

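Reel R stands upright in the bin: its grip top is within 2 px of the prediction for standing on the floor at the centre. L and M stand where they began and the arm is clear. Handing in.

```bash
python3 - <<'E'
from h import *
s=env.get_state();print(s['clock'],abs(s['qvel']).max(),env.hand_in())
E
```

```text
the job is handed in; nothing more can be done
17.55 0.020285337449466583 None
```

I handed the job in at 17.55 s, with the binding reel in the blue bin and the two good reels left standing on the desk. No verdict is reported at hand-in.

**Spin test:** I pushed all three red knobs clockwise.
- **Left and middle reels:** both spun freely and coasted through about half a turn or more, and their feet did not visibly move.
- **Right reel:** its wheel stopped about 17–21° from its dash, and the whole reel slid about 9 mm, so this is the one that binds.

**Binning:** I gripped the right reel by its spindle, regrasping once because the first grip was off-centre, and set it down in the bin.

**Last checks:**
- **Binned reel:** it stands upright on the bin floor. Its grip top is within about 2 px of where it should be for standing at the bin centre.
- **Good reels:** they are upright and measured within about 7 mm of their starting positions. For the left reel that comes only from the scene camera, because the arm hid it from the top camera.
- **Arm:** it was clear of everything, with the wrist force near zero.

**Disagreements:**
- **Wheel angles:** I worked these out from the pictures only. The good wheels' knobs came to rest near a full turn, so they look close to their starting angle.
- **Binned reel's position:** the scene camera's colour-mask estimate was about 2 cm off the placed position. I put that down to the bin wall hiding part of the wheel.

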